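Set the mitre gauge flush to a clamped board

TASK

First take the beech offcut off the T-track and lay it flat in the blue tray. Then feed the mitre gauge's bar into the track from its open end, fence towards the clamped board, and slide it along until the fence sits flush against the board's edge over its whole length. Let go and leave it so, without disturbing any of the other things on the cart.

Things in the scene. Friction and masses are not known exactly. Their poses are not given: they have to be found in the camera images.
- track: aluminium T-track fixed on the cart, 320 long, 51 wide, 11.5 high (mm). Origin: mid-length on its centre line, at the cart top (z 0). +x runs from the open mouth to the closed end (end block x 160 to 172). The cart top is its floor. Channel 33 wide, 6.5 high; two lips (height 6.5 to 11.5) leave a 20 wide slot, so a wider foot can enter only at the mouth
- track_mouth (a point): point on the track's centre line at the cart top, at its open end where the lips begin (track x -160 mm). From here two dark guide wings, as high as the track, flare outwards to track x -190, where they are 48 apart inside and 65 over their outsides
- track_end (a point): point on the track's centre line at the cart top, at its closed end (track x +160 mm)
- board: brown sealed board (slick edge) 140 wide, 90 deep, 20 thick, fixed across the track on its lips (height 11.7 to 31.7), up to 0.15 rad out of square to the track. Origin: middle of the edge facing the mouth, projected on the cart top. That edge face is the plane x = 0, y (-70 to 70) runs along it, the board lies at +x. Two steel clamps on its far part (x 55 to 138, y +-50, 68 high)
- gauge: mitre gauge, 0.47 kg, loose. Origin: on the underside of its foot, below handle and pivot; +x along the bar to the fence. Steel bar x -80 to +50: foot 30 wide, 5 high; above it a neck 16 wide up to 10.5. Upright black handle fixed to the bar over the origin: 34 long (x), 16 thick (y), height 26 to 96: pinch it across its thickness. The fence head turns on a vertical pivot at the origin
- head (a joint): angle of the fence head about its upright pivot relative to the bar, rad, positive anticlockwise from above, 0 = fence square to bar, range +-0.6. Light friction (0.025 N m): it stays put but turns when the fence is pushed against something. Green plate 50 x 50 (height 15 to 20); slick aluminium fence 120 long, 12 thick, height 14.5 to 48.5, front face 40 in front of the pivot
- bar_front (a point): middle of the front end of the gauge's bar, on the underside of the foot (gauge x +50 mm)
- fence_left (a point): left end (gauge +y side) of the fence's front face, on the face, 22 mm above the underside of the gauge's foot; the head frame's own +x looks out of the face
- fence_right (a point): right end (gauge -y side) of the fence's front face, as fence_left, 120 mm from it
- offcut: pale beech offcut, 110 x 32 x 42 mm high, 0.1 kg, loose, lying across the top of the track (on the lips, 11.5 above the cart) between mouth and board. Origin: centre of its underside; x along its length
- offcut_center (a point): middle of the offcut (21 mm above its underside)
- tray: shallow blue open tray, fixed on the cart, 140 x 90 mm outside, 22 high, walls and floor 4 thick. Origin: centre of its underside on the cart top; x along its length
- sander: grey palm sander standing on its pad, 110 x 100 x 132 high; origin under its centre. Not to be disturbed
- shield: clear upright safety shield 220 wide (its y), 160 high, on a black foot 80 x 200, both centred at y -70; origin on the cart top. Not to be disturbed
- case: yellow case of countersinks, 150 (x) x 85 (y), 24 high, with an open lid standing 90 high along its +y side; origin under its centre. Not to be disturbed
- mallet: beech mallet lying down: head 85 (x) x 130 (y) x 62 high centred at x +100, handle 24 thick along x to -155; origin on the cart top. Not to be disturbed
- brush: stainless bench brush, 265 long: brush part x 81 to 239, 44 wide, 48 high, handle from x -14, up to 63 high; origin on the cart top. Not to be disturbed
- glue: white glue bottle, 50 diameter, 150 high; origin under its centre. Not to be disturbed
- sanding_block: cork sanding block 110 (x) x 60 x 32 high; origin under its centre. Not to be disturbed
Mind the look-alikes: they are no part of the job. There is more than one size of the board; the job needs the largest.

How it is judged:
On the way, in this order (a step that is already met when the one before it is completed fails the run):
1. the offcut lies in the tray (x of offcut_center in the frame of tray between -0.03 and 0.03 m and y of offcut_center in the frame of tray between -0.03 and 0.03 m and height (world z) of offcut_center below 0.031 m and linear speed of offcut below 0.02 m/s), for 0.2 s.
2. the gauge's bar is in the track, its front past the mouth under the lips (y of bar_front in the frame of track between -0.005 and 0.005 m and z of bar_front in the frame of track between -0.004 and 0.004 m and angle between the x axis of gauge and the x axis of track, either way round below 0.06 rad and x of bar_front in the frame of track between -0.14 and 0.16 m), for 0.1 s.
At the end, for the whole second after the job is handed in: offcut at rest in the tray (middle within 30 mm of the tray's along each axis, below 31 mm); bar in the track under the lips (front within 5 mm of centre line, 4 mm of cart top, 0.06 rad); both ends of the fence face within 2.5 mm of the board's edge plane; gauge let go, at rest (x of offcut_center in the frame of tray between -0.03 and 0.03 m and y of offcut_center in the frame of tray between -0.03 and 0.03 m and height (world z) of offcut_center below 0.031 m and y of bar_front in the frame of track between -0.005 and 0.005 m and z of bar_front in the frame of track between -0.004 and 0.004 m and angle between the x axis of gauge and the x axis of track, either way round below 0.06 rad and x of bar_front in the frame of track above -0.03 m and x of fence_left in the frame of board between -0.0025 and 0.0025 m and x of fence_right in the frame of board between -0.0025 and 0.0025 m and linear speed of each of gauge, offcut below 0.01 m/s); the robot touches nothing.
It fails at once if a bystander (sander, shield, case, mallet, brush, glue bottle, sanding block) is shifted by more than 20 mm or tipped (distance of any of sander, shield, case, mallet, brush, glue, sanding_block from where it was at the start of the episode above 0.02 m or angle between any of sander, shield, case, mallet, brush, glue, sanding_block's own z axis and vertical above 0.35 rad).
It also fails if it takes over 69 s, if anything falls off the work surface, if the arm or the gripper's body presses on something with over 40 N, if the wrist force passes 120 N, or if a joint passes its speed limit or range.

ROBOT

A 6-joint arm with a two-finger parallel gripper is mounted at the origin on the work surface. World frame = base frame: x ahead of the robot, y to its left, z up, the work surface at z = 0. Lengths are in m, angles in rad, forces in N, time in s.
With the tool pointing down it reaches from about 0.35 to 0.775 m from the base axis. Payload 5.5 kg.
Tool frame: the origin (TCP) lies on the mounting face of the last link; the fingertips stand 173 mm ahead of it and the grasp point (between the pads) lies 155 mm ahead of it; z points along the fingers, y is the direction in which the jaws open and shut (so a half turn about z gives the same grasp; the last joint's range is limited). The gripper opens to 85 mm and grips with 20 to 120 N. Pads are 22 mm wide; open, the fingers measure 114 mm over their backs; the gripper's body (76 mm by 85 mm) begins 54 mm behind the grasp point. The pads swing forward as they close: fully open they stand 13 mm farther back than shut.
Start: joints at [1.166, 0.313, 0.046, 1.304, 0, 1.431], TCP at [0.151, 0.555, 0.405] pointing down, gripper open.
Joint ranges: [-2.76, 2.76], [-0.86, 1.69], [-1.03, 1.26], [-2.2, 2.34], [-1.47, 1.5], [-3.14, 3.14]. Speed limits (rad/s): [2.57, 2.57, 3.14, 3.14, 3.14, 3.14].

INTERFACE

Orientations are given as a unit quaternion [w, x, y, z].
In Python, from workcell import * gives the robot as it stands. The module is installed in compiled form; this text tells all that it offers.
- The arm moves only by the shell command python3 -m crank 'ROWS' [FORCE]. ROWS is JSON, a list of rows, each a list of 7 numbers: the shift along the tool's x, y, z in mm, then the turn, a rotation vector about the tool's x, y, z in degrees, then the opening, from 0 (shut) to 1 (fully open). A call has exactly 8 rows; each row shifts and turns the commanded pose from where the row before left it, along the tool's axes as they then stand; what a row does not reach is not made up. A row lasts 1/8 s, in which the tool goes at most 62.5 mm and 10.7 degrees, less where a joint would pass 70% of its speed; a pose out of reach is approached as far as the arm can. A call with a gripper value outside its range is refused whole. The fingers move at their own pace and stop on an object; FORCE is the grip in N (left out, the last holds). Time passes only in rows, so rows that do not move let the fingers close, or fill a call up. It gives the time, the measured TCP pose, the force and the opening at its end, in the units of the state.
- get_state(): the state, without advancing time (a new reading comes with each control period).
- read_camera(name): name is "scene" or "top" or "wrist"; returns the picture (384x512x3 uint8, blue, green, red); there is no depth.
- calibration(name): a dict with "fx", "fy", "cx", "cy" (pixels), "extrinsics" (4x4, takes a point from world to camera coordinates). Camera axes: x right, y down, z forward; pixel columns grow to the right and rows downward; lengths in m; the calibration is good to about 2 mm. A picture is of the moment at which its call begins: read the wrist's pose just before it. calibration takes no time and is no camera call; for the wrist camera it gives the pose at the moment of the call.
- hand_in(): hands the job in, once; it reports no verdict.
The state is a dict: "clock": time; "joint_pos": joint angles; "qvel": joint speeds; "tau": joint torques, N m; "tcp_pos": TCP position; "orientation": TCP orientation; "wrist_force": force on the tool from outside, world axes, zero at the start; "ft_torque": the same for the moment, N m; "finger_gap": finger opening in m.
Only numpy, scipy, OpenCV 4.12 (cv2) and the standard library are available. Lean on these libraries where they do the work, as an engineer would, in place of code of your own. Each camera call takes 0.05 s, during which the arm holds its last target.

## Working session

There is one attempt and no reset: what is moved stays moved. The work goes in short steps, Python scripts to look and compute and a shell command to move; the robot and the scene stay as the last step left them, time stands still between calls to the robot, and variables do not carry over. Pictures are saved under pics/ and viewed, and the job is handed in when it is done.

```bash
mkdir -p pics; ls; python3 - <<'E'
from workcell import *
import cv2
s=get_state();print(s)
for n in ["scene","top","wrist"]:
    c=calibration(n);print(n,c)
    cv2.imwrite(f"pics/{n}0.png",read_camera(n))
E
```

```text
pics
{'clock': 0.0, 'joint_pos': array([1.16638752e+00, 3.14035876e-01, 4.49876445e-02, 1.30362290e+00,
       7.59701327e-06, 1.43122479e+00]), 'qvel': array([-1.08359548e-03,  2.34305664e-04, -1.51946540e-03, -7.63282421e-05,
       -7.03134687e-04, -1.01842561e-03]), 'tau': array([ 8.97348818e-04, -4.80624676e+01,  2.98534656e+01,  1.94926397e-02,
       -1.01175274e-04,  1.47993713e-06]), 'tcp_pos': array([0.15042268, 0.55477386, 0.40379195]), 'orientation': array([-2.55491217e-04,  1.32031935e-01,  9.91245020e-01, -9.01921849e-04]), 'wrist_force': array([-0.56598283, -1.45370065,  0.28951648]), 'ft_torque': array([ 0.05348992,  0.01325063, -0.0336139 ]), 'finger_gap': 0.08534590536404578}
scene {'fx': 384.6124066758263, 'fy': 384.6124066758263, 'cx': 252.94711489615355, 'cy': 191.7357227966142, 'extrinsics': array([[-0.02492583,  0.99966338, -0.00719938,  0.0241689 ],
       [ 0.80864683,  0.01592775, -0.58807874, -0.39180881],
       [-0.58776611, -0.0204801 , -0.80877164,  1.72467836],
       [ 0.        ,  0.        ,  0.        ,  1.        ]])}
top {'fx': 426.659412613877, 'fy': 426.659412613877, 'cx': 253.7884255254922, 'cy': 190.13842540439848, 'extrinsics': array([[-0.01892133, -0.99975608,  0.01139173,  0.01140272],
       [-0.98112269,  0.01637304, -0.19269195,  0.54784555],
       [ 0.19245843, -0.01482268, -0.98119317,  1.14692654],
       [ 0.        ,  0.        ,  0.        ,  1.        ]])}
wrist {'fx': 276.4553420566231, 'fy': 276.4553420566231, 'cx': 255.7295954142058, 'cy': 188.78145509314416, 'extrinsics': array([[ 0.26192272,  0.96508606, -0.00232141, -0.57432035],
       [ 0.92686795, -0.2508787 ,  0.27924124, -0.03700264],
       [ 0.26890944, -0.07529127, -0.96021817,  0.3800328 ],
       [ 0.        ,  0.        ,  0.        ,  1.        ]])}
```

View pics/scene0.png

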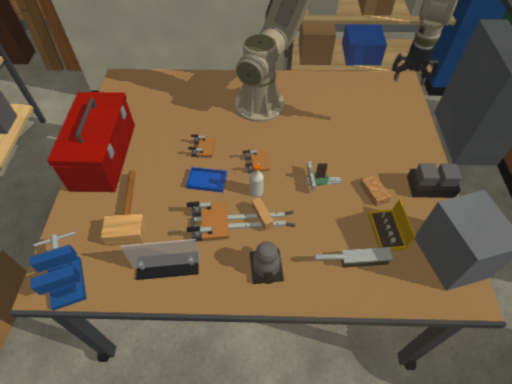

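View pics/top0.png

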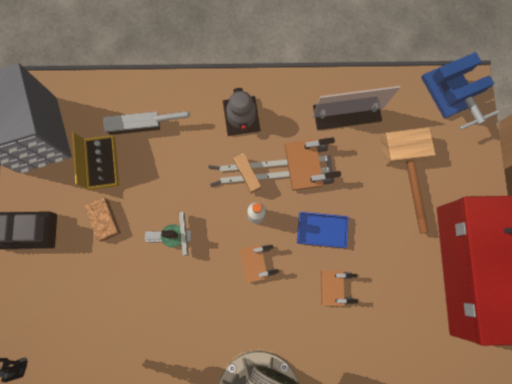

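View pics/wrist0.png

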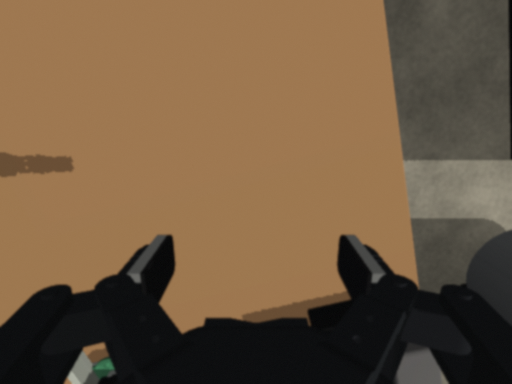

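```bash
cat > h.py <<'E'
import numpy as np, cv2
from workcell import *
def ray(c,uv):
    E=np.array(c["extrinsics"]);R=E[:3,:3];t=E[:3,3]
    d=np.array([(uv[0]-c["cx"])/c["fx"],(uv[1]-c["cy"])/c["fy"],1.])
    return -R.T@t, R.T@d
def plane(c,uv,z):
    o,d=ray(c,uv);return o+d*(z-o[2])/d[2]
def tri(views):
    A=np.zeros((3,3));b=np.zeros(3);L=[]
    for c,uv in views:
        o,d=ray(c,uv);d=d/np.linalg.norm(d);P=np.eye(3)-np.outer(d,d);A+=P;b+=P@o;L.append((o,P))
    x=np.linalg.solve(A,b);return x,max(np.linalg.norm(P@(x-o)) for o,P in L)
def proj(c,p):
    E=np.array(c["extrinsics"]);q=E[:3,:3]@np.asarray(p)+E[:3,3]
    return np.array([c["cx"]+c["fx"]*q[0]/q[2],c["cy"]+c["fy"]*q[1]/q[2]])
E
python3 - <<'E'
import cv2
t=cv2.imread("pics/top0.png");s=cv2.imread("pics/scene0.png")
cv2.imwrite("pics/topc.png",cv2.resize(t[120:310,140:360],None,fx=3.6,fy=3.1578,interpolation=cv2.INTER_CUBIC))
cv2.imwrite("pics/scenec.png",cv2.resize(s[130:280,175:360],None,fx=4,fy=4,interpolation=cv2.INTER_CUBIC))
E
```

```text
(no output)
```

View pics/topc.png

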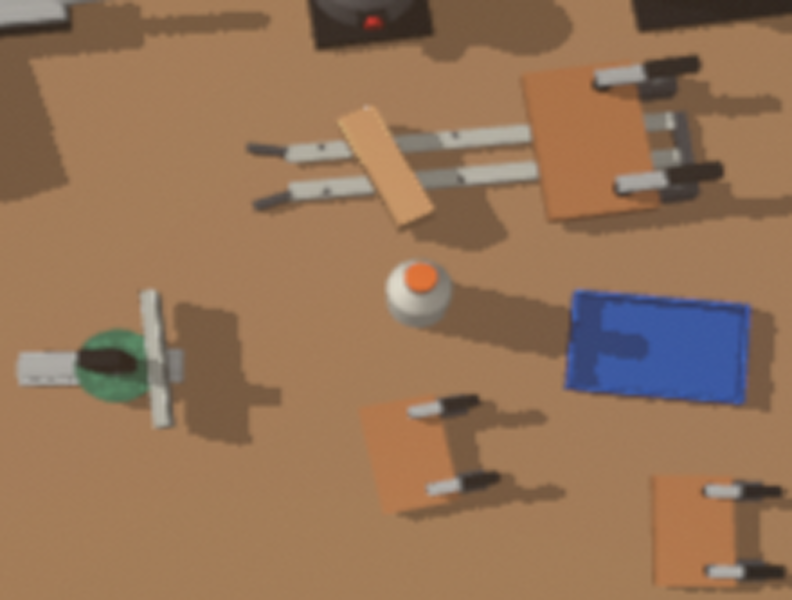

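View pics/scenec.png

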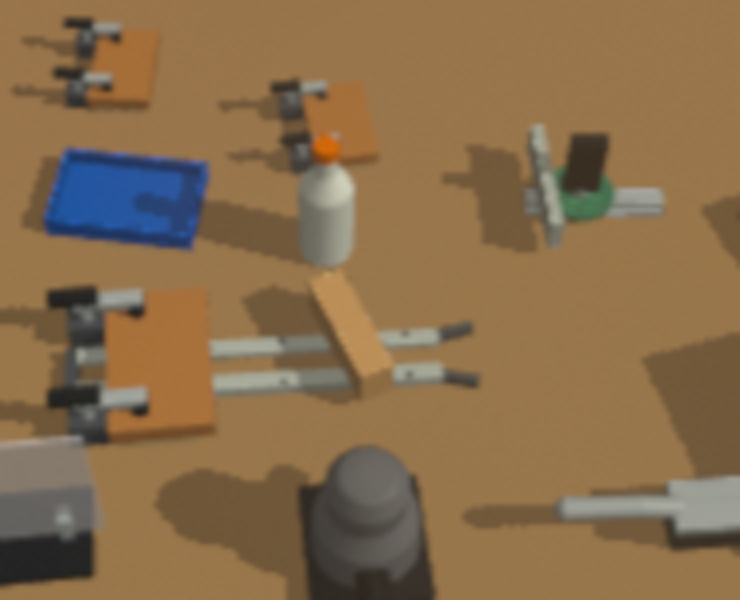

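```bash
python3 - <<'E'
from h import *
np.set_printoptions(precision=4,suppress=True)
T=calibration("top");S=calibration("scene");W=calibration("wrist")
tp=lambda u,v:(140+u/3.6,120+v/3.1578)
sp=lambda u,v:(175+u/4,130+v/4)
def both(n,a,b):
    x,e=tri([(T,tp(*a)),(S,sp(*b))]);print(n,x,"res",round(e,4))
# offcut top corners: far(+x, left in topc)
both("off far+y",(338,118),(390,368))  
both("off near",(435,208),(310,280))
both("off c",(387,165),(350,322))
both("mouth nearlip",(290,193),(437,336))
both("mouth farlip",(288,153),(441,375))
both("board near corner",(549,220),(205,287))
both("board far corner",(524,74),(214,430))
both("tray c",(658,347),(128,198))
both("handle top",(105,357),(590,140))
both("fence L",(150,292),(554,243))
both("fence R",(163,425),(538,126))
both("glue cap",(421,275),(326,148))
print("cam pos",ray(W,(0,0))[0],"fwd",np.array(W["extrinsics"])[2,:3])
s=get_state();
from scipy.spatial.transform import Rotation as R
q=s["orientation"];r=R.from_quat([q[1],q[2],q[3],q[0]]);print(r.as_matrix());print(s["tcp_pos"])
print("cam in tool",r.inv().apply(ray(W,(0,0))[0]-s["tcp_pos"]),r.inv().apply(np.array(W["extrinsics"])[2,:3]))
E
```

```text
off far+y [0.6456 0.0577 0.0484] res 0.0009
off near [ 0.5598 -0.0149  0.0539] res 0.0035
off c [0.6007 0.0214 0.0501] res 0.0029
mouth nearlip [0.5857 0.1001 0.0067] res 0.0022
mouth farlip [0.6247 0.1023 0.0041] res 0.0027
board near corner [ 0.5521 -0.108   0.0293] res 0.002
board far corner [ 0.6932 -0.0924  0.0213] res 0.0029
tray c [ 0.4369 -0.1915  0.0093] res 0.0033
handle top [0.4279 0.2344 0.0925] res 0.0048
fence L [0.4926 0.2094 0.0227] res 0.0013
fence R [0.3724 0.1968 0.0465] res 0.0039
glue cap [ 0.4853 -0.0015  0.1457] res 0.0027
cam pos [0.0825 0.5736 0.374 ] fwd [ 0.269  -0.0751 -0.9602]
[[-0.9651  0.2617 -0.0005]
 [ 0.2617  0.9651 -0.0013]
 [ 0.0002 -0.0014 -1.    ]]
[0.1505 0.5548 0.404 ]
cam in tool [0.0705 0.0004 0.03  ] [-0.2794 -0.0007  0.9602]
```

Three clamped boards are visible in the top image, at (305,163), (254,265) and (333,288). The one at (305,163) is the largest and it lies across the track, so it is the one meant. The enlarged crop confirms this. The offcut is at top (247,172), the gauge at (175,236) and the tray at (322,230). I'll move towards the offcut with the fingertips above everything.

```bash
python3 -m crank '[[-48,-33,0,0,0,0,1],[-48,-33,0,0,0,0,1],[-48,-33,0,0,0,0,1],[-48,-33,0,0,0,0,1],[-48,-33,0,0,0,0,1],[-48,-33,0,0,0,0,1],[-48,-33,0,0,0,0,1],[-48,-33,0,0,0,0,1]]' 40
python3 - <<'E'
from h import *
import pickle
c=calibration("wrist");im=read_camera("wrist");print(get_state()["tcp_pos"])
cv2.imwrite("pics/w1.png",im);pickle.dump(c,open("w1.pkl","wb"))
E
python3 -m crank '[[-48,-33,0,0,0,0,1],[-48,-33,0,0,0,0,1],[-48,-33,0,0,0,0,1],[-48,-33,0,0,0,0,1],[0,0,0,0,0,-10.5,1],[0,0,0,0,0,-10.5,1],[0,0,0,0,0,-10.5,1],[0,0,0,0,0,-10.5,1]]'
python3 - <<'E'
from h import *
import pickle
c=calibration("wrist");im=read_camera("wrist");print(get_state()["tcp_pos"])
cv2.imwrite("pics/w2.png",im);pickle.dump(c,open("w2.pkl","wb"))
E
```

```text
clock: 1.15
tcp_pos: [0.4529, 0.198, 0.4046]
orientation: [0.0, 0.132, 0.991, 0.0]
wrist_force: [-0.6, 0.2, -1.2]
finger_gap: 0.0854
[0.45703969 0.19389294 0.40437018]
clock: 2.2
tcp_pos: [0.6027, 0.0222, 0.4042]
orientation: [-0.0, -0.235, 0.972, 0.0]
wrist_force: [0.4, -0.4, 0.2]
finger_gap: 0.0855
[0.60268793 0.02223881 0.4041983 ]
```

View pics/w1.png

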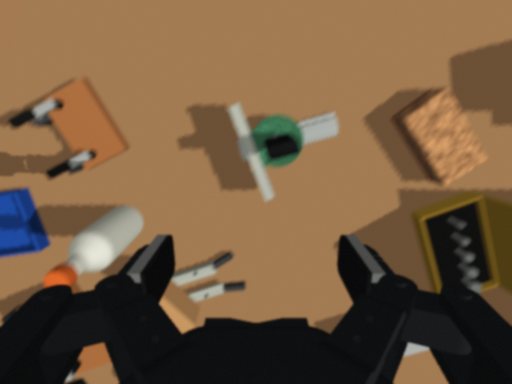

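View pics/w2.png

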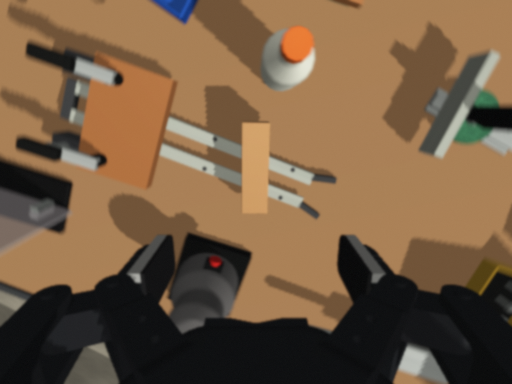

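w1 shows the gauge at (270,145) with its handle at (282,148). w2 shows the offcut at (256,165), nearly aligned with the image's v axis. The track runs from (300,180) to the board at (130,120).

```bash
python3 - <<'E'
import cv2
t=cv2.imread("pics/w2.png")
cv2.imwrite("pics/w2c.png",cv2.resize(t[40:240,60:350],None,fx=2.7,fy=2.7,interpolation=cv2.INTER_CUBIC))
E
```

```text
(no output)
```

View pics/w2c.png

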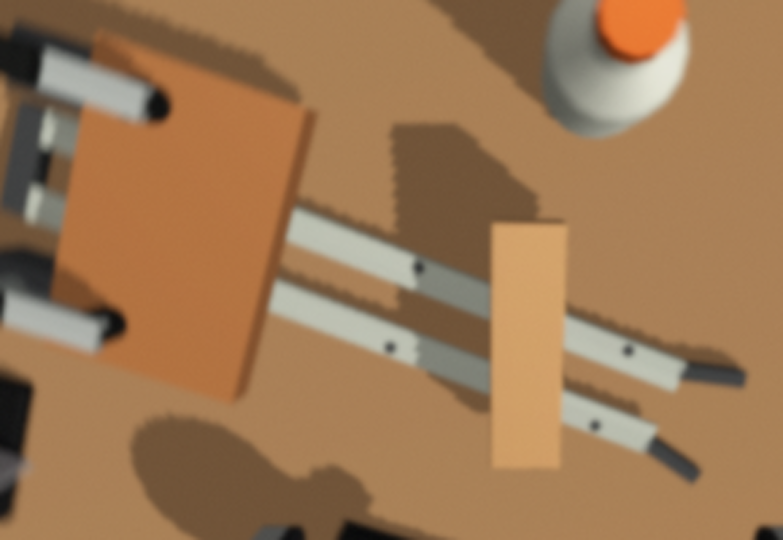

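```bash
python3 - <<'E'
from h import *
import pickle
np.set_printoptions(precision=4,suppress=True)
W=pickle.load(open("w2.pkl","rb"));T=calibration("top");S=calibration("scene")
wp=lambda u,v:(60+u/2.7,40+v/2.7)
tp=lambda u,v:(140+u/3.6,120+v/3.1578)
sp=lambda u,v:(175+u/4,130+v/4)
W1=pickle.load(open("w1.pkl","rb"))
P=[plane(W,wp(*p),0.0535) for p in [(491,223),(567,222),(560,467),(492,467)]]
print(np.array(P)); print("c",np.mean(P,0)); ax=P[0]+P[1]-P[2]-P[3]; print("ang",np.degrees(np.arctan2(ax[1],ax[0])), [np.linalg.norm(P[i]-P[i-1]) for i in range(4)])
print(tri([(W,wp(*(np.mean([(491,223),(567,222),(560,467),(492,467)],0)))),(T,tp(387,165)),(S,sp(350,322))]))
# track lips: inner/outer ends at mouth z=.0115
m=[plane(W,wp(*p),0.0115) for p in [(686,374),(675,390),(657,430),(645,452)]]
print("mouth",np.array(m))
b=[plane(W,wp(*p),0.0115) for p in [(296,207),(288,240),(277,280),(270,311)]]
print("atboard",np.array(b))
e=[plane(W,wp(*p),0.0317) for p in [(306,106),(234,402)]]
print("edge",np.array(e),np.linalg.norm(e[0]-e[1]))
for n,a,bb,c in [("bn",(306,106),(549,220),(205,287)),("bf",(234,402),(524,74),(214,430)),("mouthnear",(686,374),(288,153),(441,375))]:
  print(n,tri([(W,wp(*a)),(T,tp(*bb)),(S,sp(*c))]))
E
```

```text
[[ 0.5607 -0.0169  0.0535]
 [ 0.5458  0.0112  0.0535]
 [ 0.644   0.0597  0.0535]
 [ 0.6582  0.0319  0.0535]]
c [0.6022 0.0215 0.0535]
ang -153.5575801636668 [np.float64(0.10905225937204864), np.float64(0.031791791493476745), np.float64(0.10947736032286318), np.float64(0.031215538885183698)]
(array([0.6007, 0.0211, 0.0499]), np.float64(0.003091220835246933))
mouth [[0.5848 0.1018 0.0115]
 [0.5945 0.101  0.0115]
 [0.617  0.1036 0.0115]
 [0.6302 0.104  0.0115]]
atboard [[ 0.5987 -0.1026  0.0115]
 [ 0.6145 -0.1003  0.0115]
 [ 0.6346 -0.0979  0.0115]
 [ 0.6502 -0.0953  0.0115]]
edge [[ 0.5545 -0.1096  0.0317]
 [ 0.6927 -0.0896  0.0317]] 0.13961723194693287
bn (array([ 0.5532, -0.1084,  0.031 ]), np.float64(0.0026638107441855153))
bf (array([ 0.6944, -0.0919,  0.0238]), np.float64(0.0036843459604391257))
mouthnear (array([ 0.6097,  0.1052, -0.0107]), np.float64(0.022354597939164958))
```

```bash
python3 -m crank '[[0,0,50,0,0,1,1],[0,0,60,0,0,0,1],[0,0,60,0,0,0,1],[0,0,34,0,0,0,1],[0,0,10,0,0,0,1],[0,0,0,0,0,0,0],[0,0,0,0,0,0,0],[0,0,0,0,0,0,0]]' 40
python3 - <<'E'
from h import *
cv2.imwrite("pics/w3.png",read_camera("wrist"))
E
```

```text
clock: 3.25
tcp_pos: [0.6037, 0.022, 0.1925]
orientation: [0.002, -0.223, 0.975, -0.0]
wrist_force: [-1.0, 0.9, 1.8]
finger_gap: 0.0322
```

View pics/w3.png

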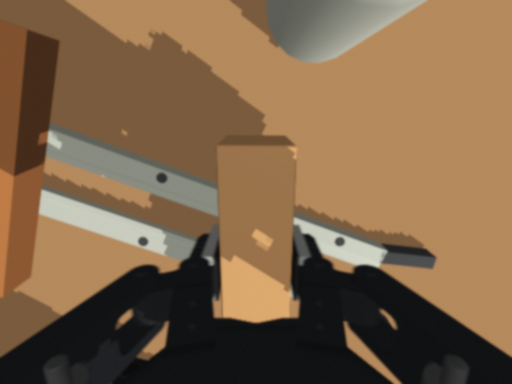

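```bash
python3 - <<'E'
from h import *
np.set_printoptions(precision=4,suppress=True)
for n,f in (("top","pics/top0.png"),("scene","pics/scene0.png")):
    c=calibration(n);im=cv2.imread(f);h=cv2.cvtColor(im,cv2.COLOR_BGR2HSV)
    m=cv2.inRange(h,(105,120,60),(130,255,255))
    cs,_=cv2.findContours(m,cv2.RETR_EXTERNAL,cv2.CHAIN_APPROX_NONE)
    p=(322,230) if n=="top" else (207,180)
    k=min(cs,key=lambda q:abs(q.reshape(-1,2).mean(0)-p).sum() if len(q)>30 else 1e9)
    P=np.array([plane(c,q,0.022)[:2] for q in k.reshape(-1,2).astype(float)])
    r=cv2.minAreaRect((P*1000).astype(np.float32));print(n,k.reshape(-1,2).mean(0),r)
    print("   box",cv2.boxPoints(r))
E
python3 -m crank '[[0,0,-40,0,0,0,0],[0,0,-60,0,0,0,0],[0,0,-60,0,0,0,0],[0,0,-10,0,0,0,0],[0,0,0,0,0,-10.5,0],[0,0,0,0,0,-10.5,0],[0,0,0,0,0,-10.5,0],[0,0,0,0,0,-10.5,0]]'
```

```text
top [322.6358 229.4172] ((437.2165222167969, -191.52215576171875), (138.1555633544922, 87.56138610839844), 83.45785522460938)
   box [[ 385.8506 -255.162 ]
 [ 472.8418 -265.1382]
 [ 488.5824 -127.8823]
 [ 401.5912 -117.9061]]
scene [206.3491 179.3491] ((445.218017578125, -189.59991455078125), (140.427978515625, 96.31466674804688), 83.29993438720703)
   box [[ 389.1976 -253.7158]
 [ 484.8545 -264.953 ]
 [ 501.2384 -125.4841]
 [ 405.5816 -114.2468]]
clock: 4.3
tcp_pos: [0.6024, 0.0221, 0.3597]
orientation: [-0.001, -0.56, 0.828, 0.001]
wrist_force: [0.3, -0.4, -1.2]
finger_gap: 0.0318
```

```bash
python3 -m crank '[[0,0,0,0,0,-7.7,0],[0,0,0,0,0,-7.7,0],[46.2,28,0,0,0,0,0],[46.2,28,0,0,0,0,0],[46.2,28,0,0,0,0,0],[46.2,28,0,0,0,0,0],[46.2,28,0,0,0,0,0],[0,0,0,0,0,0,0]]'
python3 - <<'E'
from h import *
import pickle
c=calibration("wrist");print(get_state()["tcp_pos"],get_state()["orientation"])
cv2.imwrite("pics/w4.png",read_camera("wrist"));pickle.dump(c,open("w4.pkl","wb"))
E
```

```text
clock: 5.3
tcp_pos: [0.4343, -0.193, 0.36]
orientation: [-0.0, -0.662, 0.75, 0.001]
wrist_force: [0.3, 1.4, -0.7]
finger_gap: 0.0316
[ 0.43429385 -0.1930149   0.36003658] [-4.04581161e-04 -6.61904303e-01  7.49588027e-01  5.65277707e-04]
```

View pics/w4.png

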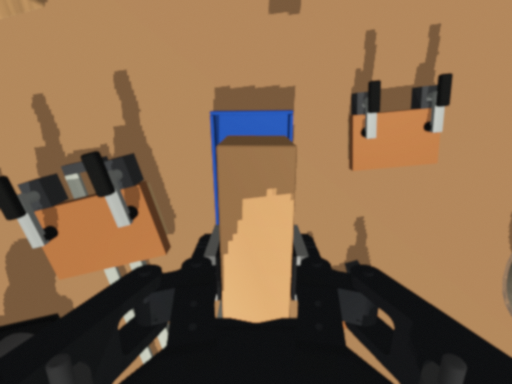

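```bash
python3 -m crank '[[0,-3,55,0,0,0,0],[0,0,60,0,0,0,0],[0,0,40,0,0,0,0],[0,0,15,0,0,0,0],[0,0,3,0,0,0,0],[0,0,0,0,0,0,0],[0,0,0,0,0,0,0.46],[0,0,0,0,0,0,0.46]]'
python3 - <<'E'
from h import *
cv2.imwrite("pics/w5.png",read_camera("wrist"))
E
```

```text
clock: 6.35
tcp_pos: [0.4401, -0.1916, 0.1889]
orientation: [0.0, -0.664, 0.748, -0.001]
wrist_force: [0.6, 0.5, 0.1]
finger_gap: 0.0395
```

View pics/w5.png

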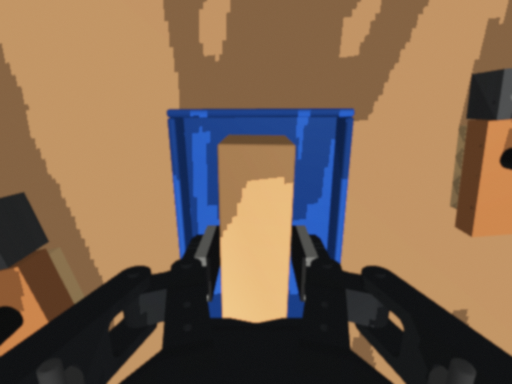

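```bash
python3 -m crank '[[0,0,-40,0,0,0,0.46],[0,0,-60,0,0,0,0.6],[0,0,-60,0,0,0,1],[0,0,-50,0,0,0,1],[-55,8,0,0,0,0,1],[-55,8,0,0,0,0,1],[-55,8,0,0,0,0,1],[-55,8,0,0,0,0,1]]'
python3 - <<'E'
from h import *
cv2.imwrite("pics/top1.png",read_camera("top")[100:280,140:400])
E
python3 -m crank '[[-55,8,0,0,0,0,1],[-55,8,0,0,0,0,1],[-55,8,0,0,0,0,1],[0,0,0,0,0,0,1],[0,0,0,0,0,0,1],[0,0,0,0,0,0,1],[0,0,0,0,0,0,1],[0,0,0,0,0,0,1]]'
python3 - <<'E'
from h import *
import pickle
c=calibration("wrist");print(get_state()["tcp_pos"],get_state()["orientation"])
im=read_camera("wrist")
cv2.imwrite("pics/w6.png",im);pickle.dump(c,open("w6.pkl","wb"))
E
```

```text
clock: 7.4
tcp_pos: [0.4332, 0.0325, 0.3983]
orientation: [0.001, -0.664, 0.748, -0.001]
wrist_force: [0.8, -0.0, 0.2]
finger_gap: 0.0856
clock: 8.45
tcp_pos: [0.4295, 0.1969, 0.3978]
orientation: [0.0, -0.663, 0.748, -0.0]
wrist_force: [0.4, 0.8, 0.5]
finger_gap: 0.0853
[0.42950874 0.19688078 0.39778959] [ 1.01508100e-04 -6.63443858e-01  7.48226060e-01 -1.98719859e-05]
```

View pics/top1.png

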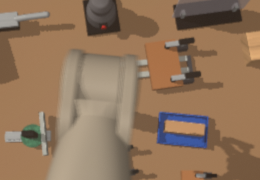

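View pics/w6.png

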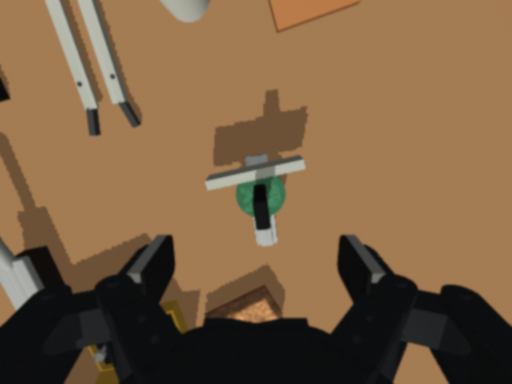

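The offcut lies centred in the tray. The gauge is at (262,195), with the cork block below it at (245,305). I'll enlarge this.

```bash
python3 - <<'E'
import cv2
t=cv2.imread("pics/w6.png")
cv2.imwrite("pics/w6c.png",cv2.resize(t[140:260,190:320],None,fx=5,fy=5,interpolation=cv2.INTER_CUBIC))
t=cv2.imread("pics/w1.png")
cv2.imwrite("pics/w1c.png",cv2.resize(t[90:210,210:350],None,fx=5,fy=5,interpolation=cv2.INTER_CUBIC))
E
```

```text
(no output)
```

View pics/w6c.png

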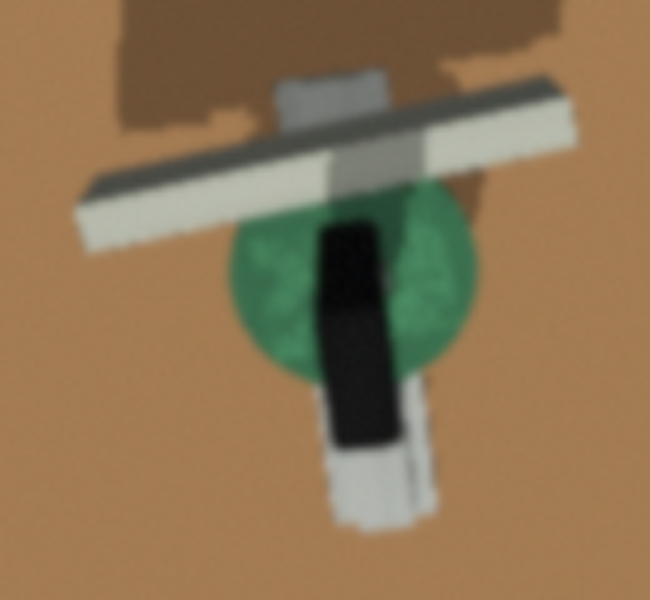

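View pics/w1c.png

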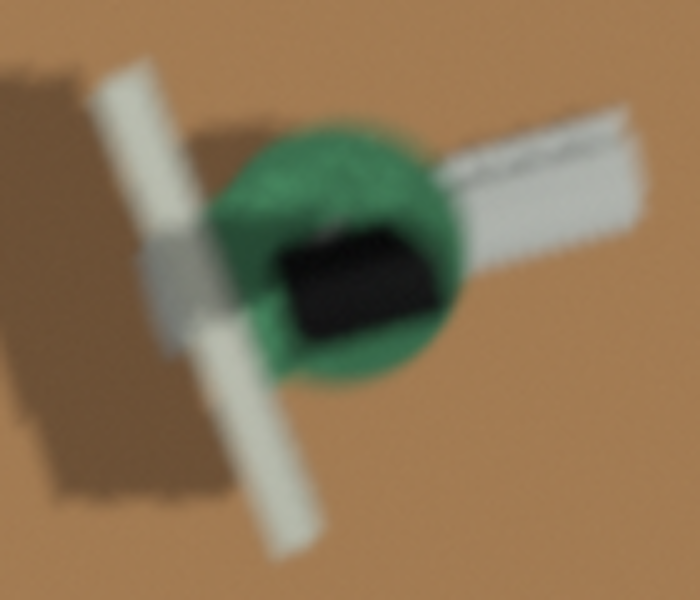

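```bash
python3 - <<'E'
from h import *
import pickle
np.set_printoptions(precision=4,suppress=True)
W=pickle.load(open("w6.pkl","rb"));W1=pickle.load(open("w1.pkl","rb"));T=calibration("top");S=calibration("scene")
wp=lambda u,v:(190+u/5,140+v/5)
w1=lambda u,v:(210+u/5,90+v/5)
tp=lambda u,v:(140+u/3.6,120+v/3.1578)
sp=lambda u,v:(175+u/4,130+v/4)
d=lambda a,b:(np.linalg.norm(b-a),np.degrees(np.arctan2(b[1]-a[1],b[0]-a[0])))
H=[plane(W,wp(*p),0.096) for p in [(320,310),(376,305),(403,438),(338,447)]]
print("handle",np.array(H),np.mean(H,0),d(H[3],H[0]),d(H[2],H[1]),d(H[0],H[1]))
F=[plane(W,wp(*p),0.005) for p in [(277,88),(388,72)]]
print("front",np.array(F),np.mean(F,0),d(*F))
r=plane(W,wp(437,515),0.005);print("rear right foot",r,"right edge",d(r,F[1]))
N=[plane(W,wp(*p),0.0105) for p in [(335,522),(412,527)]];print("neck rear",np.array(N),np.mean(N,0),d(*N))
print("axis rearneck->front",d(np.mean(N,0)[:2],np.mean(F,0)[:2]))
f=[plane(W,wp(*p),0.0485) for p in [(75,210),(88,253),(578,145),(568,97)]]
print("fence",np.array(f),d(f[1],f[2]),d(f[0],f[3]),d(f[0],f[1]))
# handle top centre two-view
hc=np.mean([(320,310),(376,305),(403,438),(338,447)],0)
# w1: handle top face centre
print("2view front corners" , tri([(W,wp(275,85)),(W1,w1(165,355))]))
E
```

```text
handle [[0.4346 0.2191 0.096 ]
 [0.4229 0.2194 0.096 ]
 [0.4205 0.2499 0.096 ]
 [0.4346 0.2503 0.096 ]] [0.4282 0.2347 0.096 ] (np.float64(0.0312114849016473), np.float64(-89.89315051342133)) (np.float64(0.030591524750567128), np.float64(-85.46532598846281)) (np.float64(0.011674047926653719), np.float64(178.48118816107592))
front [[0.4426 0.1872 0.005 ]
 [0.413  0.1865 0.005 ]] [0.4278 0.1868 0.005 ] (np.float64(0.029636719045444713), np.float64(-178.6351072591664))
rear right foot [0.4128 0.3166 0.005 ] right edge (np.float64(0.13013483647082025), np.float64(-89.92271831661768))
neck rear [[0.4421 0.3124 0.0105]
 [0.4204 0.3166 0.0105]] [0.4313 0.3145 0.0105] (np.float64(0.02211486535977287), np.float64(168.96981041491642))
axis rearneck->front (np.float64(0.12774600052926682), np.float64(-91.56260872872365))
fence [[0.4919 0.2032 0.0485]
 [0.4906 0.2142 0.0485]
 [0.3715 0.2018 0.0485]
 [0.373  0.1901 0.0485]] (np.float64(0.119768772239888), np.float64(-174.0831706270848)) (np.float64(0.11960555613127304), np.float64(-173.71478174979543)) (np.float64(0.011028122565037332), np.float64(96.65444114454432))
2view front corners (array([0.4427, 0.1836, 0.0234]), np.float64(0.0008080617461111837))
```

```bash
python3 -m crank '[[0,0,0,0,0,-7,1],[-39,1.5,0,0,0,0,1],[0,0,50,0,0,0,1],[0,0,60,0,0,0,1],[0,0,40,0,0,0,1],[0,0,15,0,0,0,1],[0,0,8,0,0,0,1],[0,0,0,0,0,0,1]]' 
python3 - <<'E'
from h import *
import pickle
c=calibration("wrist");print(get_state()["tcp_pos"],get_state()["orientation"])
im=read_camera("wrist")
cv2.imwrite("pics/w7.png",im);pickle.dump(c,open("w7.pkl","wb"))
E
```

```text
clock: 9.5
tcp_pos: [0.4283, 0.2368, 0.2255]
orientation: [-0.001, 0.708, -0.706, 0.0]
wrist_force: [-0.6, 0.0, 1.0]
finger_gap: 0.0856
[0.4283097  0.23684631 0.2255379 ] [-7.00269172e-04  7.08451229e-01 -7.05759365e-01  2.89262018e-04]
```

View pics/w7.png

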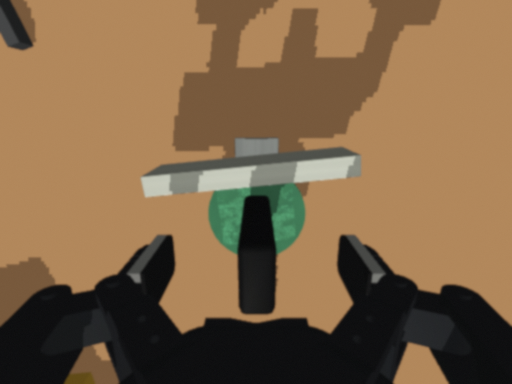

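```bash
python3 -m crank '[[0,0,0,0,0,0,0],[0,0,0,0,0,0,0],[0,0,0,0,0,0,0],[0,0,0,0,0,0,0],[0,0,0,0,0,0,0],[0,0,0,0,0,0,0],[0,0,0,0,0,0,0],[0,0,0,0,0,0,0]]' 80
python3 - <<'E'
from h import *
print(get_state()["tcp_pos"],get_state()["orientation"],get_state()["wrist_force"],get_state()["joint_pos"])
E
```

```text
clock: 10.55
tcp_pos: [0.428, 0.2368, 0.225]
orientation: [-0.0, 0.708, -0.706, 0.0]
wrist_force: [1.2, 0.4, 3.6]
finger_gap: 0.0152
[0.42799331 0.23680654 0.22501866] [-4.70989215e-04  7.08498262e-01 -7.05712353e-01  2.55912518e-04] [1.15318896 0.39898209 3.61512583] [ 3.41092649e-01  2.83288588e-01 -4.67498674e-01  8.18938435e-01
 -5.51311996e-05 -1.23364358e+00]
```

```bash
python3 -m crank '[[0,0,-25,0,0,0,0],[0,0,0,0,0,-4.9,0],[15,-40,0,0,0,0,0],[20,-50,0,0,0,0,0],[15,-45,0,0,0,0,0],[10,-30,0,0,0,0,0],[0,0,0,0,0,0,0],[0,0,0,0,0,0,0]]'
python3 - <<'E'
from h import *
import pickle
c=calibration("wrist");print(get_state()["tcp_pos"],get_state()["orientation"])
im=read_camera("wrist")
cv2.imwrite("pics/w8.png",im);pickle.dump(c,open("w8.pkl","wb"))
cv2.imwrite("pics/w8c.png",cv2.resize(im[0:260,130:390],None,fx=2.3,fy=2.3,interpolation=cv2.INTER_CUBIC))
E
```

```text
clock: 11.55
tcp_pos: [0.5958, 0.1916, 0.2477]
orientation: [0.002, 0.738, -0.675, -0.002]
wrist_force: [-1.0, 1.1, -3.9]
finger_gap: 0.0151
[0.595837   0.19157214 0.24774719] [ 0.00189559  0.73801478 -0.67477964 -0.00174267]
```

View pics/w8.png

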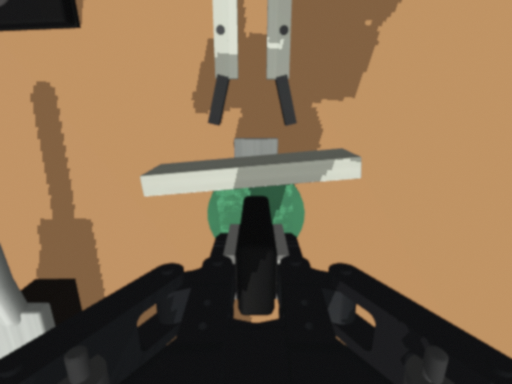

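View pics/w8c.png

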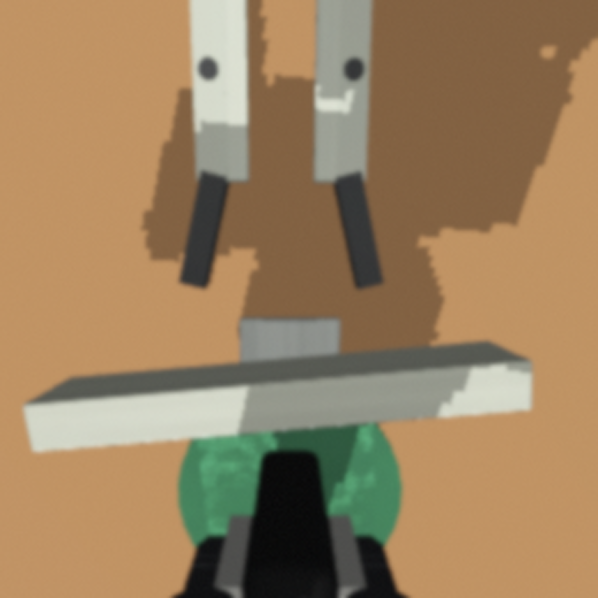

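```bash
cat > tr.py <<'E'
from h import *
import pickle
np.set_printoptions(precision=4,suppress=True)
from scipy.spatial.transform import Rotation as R
W=pickle.load(open("w8.pkl","rb"))
wp=lambda u,v:(130+u/2.3,v/2.3)
q=[0.00189559,0.73801478,-0.67477964,-0.00174267];M=R.from_quat([q[1],q[2],q[3],q[0]]).as_matrix();p0=np.array([0.595837,0.19157214,0.24774719])
print(M)
tl=lambda P:(M.T@(P-p0))[:2]*1000
L=lambda n,uv,z:print(n,tl(plane(W,wp(*uv),z)),plane(W,wp(*uv),z)[:2])
L("Lout far",(190,0),.0115);L("Lout mouth",(197,178),.0115);L("Rout far",(373,0),.0115);L("Rout mouth",(366,180),.0115)
L("Lin m",(248,180),.0115);L("Rin m",(315,180),.0115)
L("Lin far",(248,5),.0115);L("Rin far",(316,5),.0115)
L("wingtip L in",(207,287),.0115);L("wingtip R in",(357,287),.0115);L("wingtip L out",(180,282),.0115);L("wingtip R out",(383,282),.0115)
L("bar FL",(240,320),.0277);L("bar FR",(340,320),.0277)
E
python3 tr.py
```

```text
[[ 0.0893 -0.996  -0.0051]
 [-0.996  -0.0893 -0.0004]
 [-0.      0.0051 -1.    ]]
Lout far [138.3462 -28.6048] [0.6355 0.0562]
Lout mouth [ 91.6438 -28.5427] [0.6312 0.1027]
Rout far [138.4467  22.9478] [0.5841 0.0515]
Rout mouth [91.1028 22.5694] [0.5803 0.0987]
Lin m [ 91.087 -13.152] [0.6159 0.1019]
Rin m [91.096   7.1205] [0.5957 0.1001]
Lin far [137.1526 -12.3066] [0.6191 0.056 ]
Rin far [137.1893   6.8865] [0.6    0.0542]
wingtip L in [ 59.5104 -26.6944] [0.6265 0.1346]
wingtip R in [59.4835 20.7827] [0.5792 0.1304]
wingtip L out [ 61.0547 -35.1507] [0.6351 0.1338]
wingtip R out [61.0216 28.9631] [0.5712 0.1281]
bar FL [ 50.9022 -15.271 ] [0.6145 0.1421]
bar FR [50.8757 14.3196] [0.585  0.1395]
```

```bash
python3 -m crank '[[0,-2.5,0,0,0,0,0],[0,0,10,0,0,0,0],[0,0,8,0,0,0,0],[0,0,4.5,0,0,0,0],[0,0,0,0,0,0,0],[0,0,0,0,0,0,0],[0,0,0,0,0,0,0],[0,0,0,0,0,0,0]]'
python3 - <<'E'
from h import *
import pickle
c=calibration("wrist");print(get_state()["tcp_pos"],get_state()["orientation"])
im=read_camera("wrist")
pickle.dump(c,open("w9.pkl","wb"))
cv2.imwrite("pics/w9c.png",cv2.resize(im[0:260,130:390],None,fx=2.3,fy=2.3,interpolation=cv2.INTER_CUBIC))
E
```

```text
clock: 12.6
tcp_pos: [0.6, 0.1919, 0.2275]
orientation: [-0.0, 0.738, -0.675, 0.0]
wrist_force: [0.5, -0.3, -4.0]
finger_gap: 0.0149
[0.59996303 0.19193318 0.22749296] [-2.49700115e-04  7.38026396e-01 -6.74771779e-01  1.50112111e-04]
```

View pics/w9c.png

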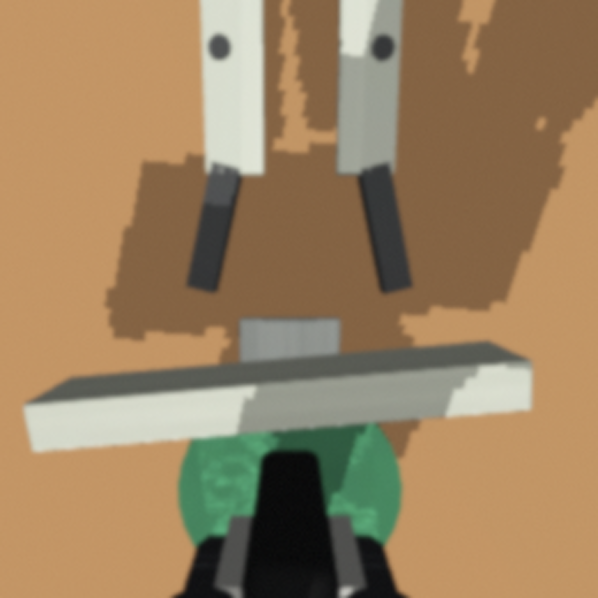

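```bash
cat > lat.py <<'E'
from h import *
from scipy.spatial.transform import Rotation as R
np.set_printoptions(precision=4,suppress=True)
def tool(W,p0,q):
    M=R.from_quat([q[1],q[2],q[3],q[0]]).as_matrix()
    return lambda uv,z:((M.T@(plane(W,uv,z)-p0))*1000)[:2].round(2)
E
python3 - <<'E'
from lat import *
import pickle
W=pickle.load(open("w9.pkl","rb"))
t=tool(W,np.array([0.59996303,0.19193318,0.22749296]),[-2.497e-04,7.38026396e-01,-6.74771779e-01,1.50112111e-04])
wp=lambda u,v:(130+u/2.3,v/2.3)
for n,uv,z in [("Lo m",(206,172),.0115),("Ro m",(396,172),.0115),("Li m",(265,174),.0115),("Ri m",(338,174),.0115),("Lo far",(200,0),.0115),("Ro far",(403,0),.0115),("wL",(218,292),.0115),("wR",(383,292),.0115),("bFL",(240,320),.0075),("bFR",(340,320),.0075)]: print(n,t(wp(*uv),z))
E
```

```text
Lo m [ 91.17 -23.32]
Ro m [91.16 28.35]
Li m [90.66 -7.28]
Ri m [90.66 12.59]
Lo far [131.79 -23.34]
Ro far [131.79  28.23]
wL [ 59.26 -21.07]
wR [59.25 26.13]
bFL [ 50.9  -15.25]
bFR [50.89 14.33]
```

```bash
python3 -m crank '[[0,3,1,0,0,0,0],[0,0,1,0,0,0,0],[0,0,0,0,0,0,0],[0,0,0,0,0,0,0],[0,0,0,0,0,0,0],[0,0,0,0,0,0,0],[0,0,0,0,0,0,0],[0,0,0,0,0,0,0]]'
python3 - <<'E'
from lat import *
import pickle
c=calibration("wrist");s=get_state();print(s["tcp_pos"],s["orientation"])
im=read_camera("wrist")
pickle.dump((c,s["tcp_pos"],s["orientation"]),open("w10.pkl","wb"))
cv2.imwrite("pics/w10c.png",cv2.resize(im[0:260,130:390],None,fx=2.3,fy=2.3,interpolation=cv2.INTER_CUBIC))
E
```

```text
clock: 13.65
tcp_pos: [0.5968, 0.1917, 0.2252]
orientation: [-0.0, 0.738, -0.675, -0.0]
wrist_force: [0.3, -0.6, -4.9]
finger_gap: 0.0151
[0.5968 0.1917 0.2252] [-0.      0.738  -0.6748 -0.    ]
```

View pics/w10c.png

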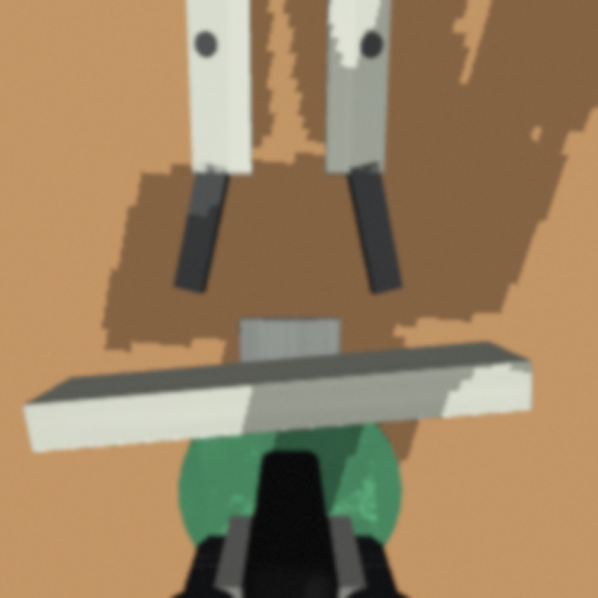

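```bash
python3 -m crank '[[10,0,0.4,0,0,0,0],[14,0,0,0,0,0,0],[14,0,0,0,0,0,0],[14,0,0,0,0,0,0],[14,0,0,0,0,0,0],[14,0,0,0,0,0,0],[10,0,0,0,0,0,0],[0,0,0,0,0,0,0]]'
python3 - <<'E'
from lat import *
import pickle
c=calibration("wrist");s=get_state();print(s["tcp_pos"],s["orientation"],s["wrist_force"],s["ft_torque"])
im=read_camera("wrist")
pickle.dump((c,s["tcp_pos"],s["orientation"]),open("w11.pkl","wb"))
cv2.imwrite("pics/w11c.png",cv2.resize(im[0:260,80:440],None,fx=2.2,fy=2.2,interpolation=cv2.INTER_CUBIC))
E
```

```text
clock: 14.7
tcp_pos: [0.6053, 0.1005, 0.2251]
orientation: [0.001, 0.737, -0.675, 0.001]
wrist_force: [0.9, -5.2, 2.3]
finger_gap: 0.0151
[0.6053 0.1005 0.2251] [ 0.0007  0.7374 -0.6754  0.0012] [ 0.9025 -5.1718  2.3031] [-0.7812  0.0765  0.073 ]
```

View pics/w11c.png

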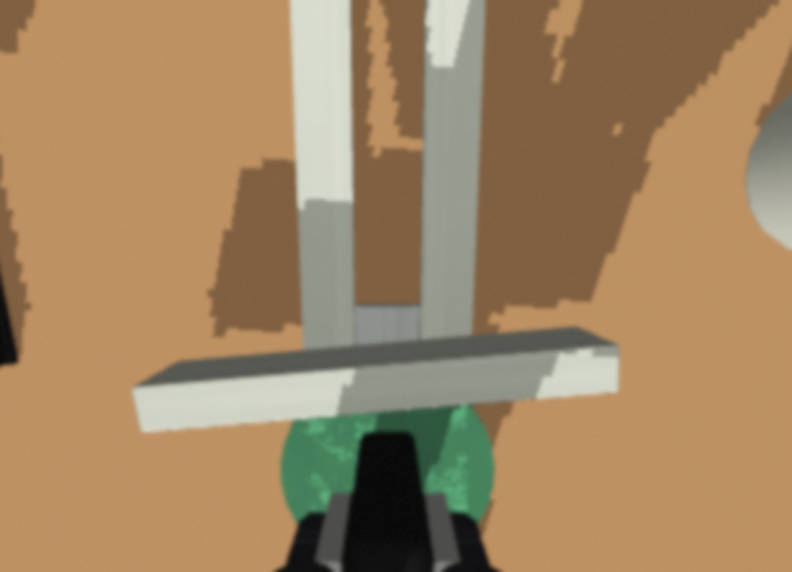

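```bash
python3 -m crank '[[14,0,0,0,0,0,0],[22,0,0,0,0,0,0],[24,0,0,0,0,0,0],[24,0,0,0,0,0,0],[24,0,0,0,0,0,0],[22,0,0,0,0,0,0],[12,0,0,0,0,0,0],[0,0,0,0,0,0,0]]'
python3 - <<'E'
from lat import *
import pickle
c=calibration("wrist");s=get_state();print(s["tcp_pos"],s["orientation"],s["wrist_force"],s["ft_torque"])
im=read_camera("wrist")
pickle.dump((c,s["tcp_pos"],s["orientation"]),open("w12.pkl","wb"))
cv2.imwrite("pics/w12c.png",cv2.resize(im[0:260,80:440],None,fx=2.2,fy=2.2,interpolation=cv2.INTER_CUBIC))
E
```

```text
clock: 15.75
tcp_pos: [0.6179, -0.041, 0.2251]
orientation: [0.001, 0.737, -0.675, 0.001]
wrist_force: [1.3, -4.2, 3.5]
finger_gap: 0.0152
[ 0.6179 -0.041   0.2251] [ 0.0007  0.7375 -0.6754  0.0011] [ 1.2673 -4.1603  3.4682] [-0.5808  0.1005  0.0133]
```

View pics/w12c.png

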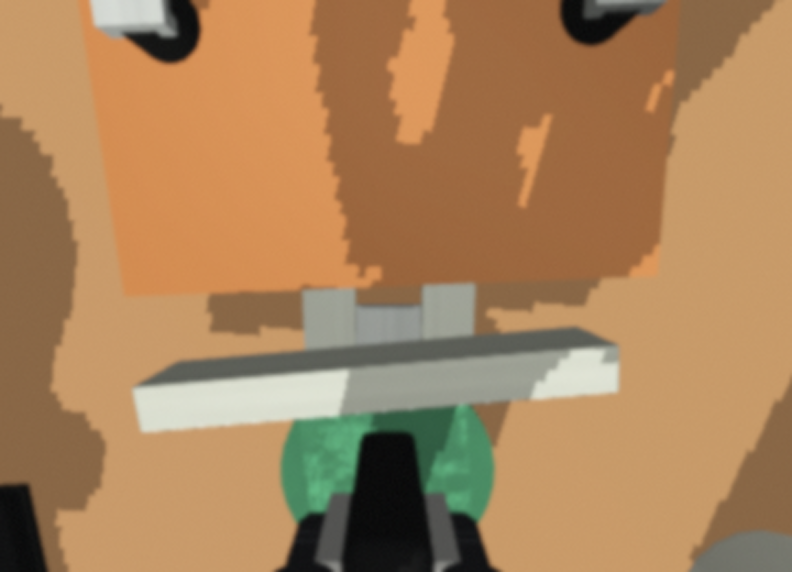

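```bash
python3 - <<'E'
from lat import *
import pickle
W,p,q=pickle.load(open("w12.pkl","rb"));t=tool(W,p,q)
wp=lambda u,v:(80+u/2.2,v/2.2)
a=t(wp(124,296),.0317);b=t(wp(658,275),.0317);print("edge",a,b,np.degrees(np.arctan2(*(b-a))),np.linalg.norm(b-a))
f=t(wp(180,362),.0485);g=t(wp(578,328),.0485);print("fence front top",f,g,np.degrees(np.arctan2(*(g-f))))
f=t(wp(134,387),.0485);g=t(wp(619,346),.0485);print("mid",f,g,np.degrees(np.arctan2(*(g-f))))
E
```

```text
edge [ 56.43 -70.29] [61.81 70.51] 2.188220221772251 140.9027480214634
fence front top [ 42.03 -51.38] [50.31 45.4 ] 4.890024912397681
mid [ 35.74 -63.36] [45.93 55.76] 4.889406208334623
```

```bash
python3 -m crank '[[5,0,0,0,0,0,0],[4,0,0,0,0,0,0],[3,0,0,0,0,0,0],[2,0,0,0,0,0,0],[1,0,0,0,0,0,0],[1,0,0,0,0,0,0],[1,0,0,0,0,0,0],[0,0,0,0,0,0,0]]'
python3 - <<'E'
from lat import *
import pickle
c=calibration("wrist");s=get_state();print(s["tcp_pos"],s["orientation"],s["wrist_force"],s["ft_torque"])
im=read_camera("wrist")
pickle.dump((c,s["tcp_pos"],s["orientation"]),open("w13.pkl","wb"))
cv2.imwrite("pics/w13c.png",cv2.resize(im[0:260,80:440],None,fx=2.2,fy=2.2,interpolation=cv2.INTER_CUBIC))
E
```

```text
clock: 16.8
tcp_pos: [0.619, -0.0544, 0.2252]
orientation: [-0.001, 0.739, -0.674, -0.001]
wrist_force: [-0.0, 7.0, 5.1]
finger_gap: 0.0148
[ 0.619  -0.0544  0.2252] [-0.0014  0.7388 -0.6739 -0.001 ] [-0.0296  7.0136  5.1044] [ 1.1696  0.1794 -0.0101]
```

View pics/w13c.png

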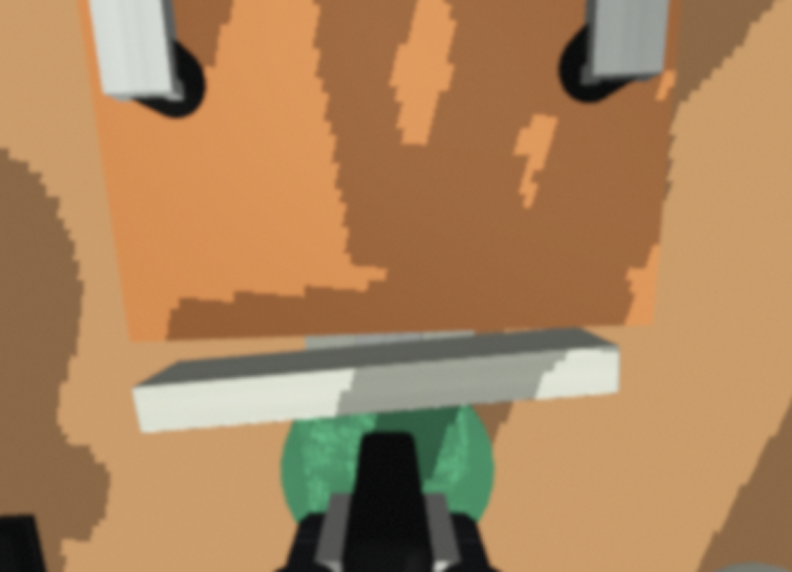

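```bash
python3 -m crank '[[1,0,0,0,0,0,0],[1,0,0,0,0,0,0],[1,0,0,0,0,0,0],[1,0,0,0,0,0,0],[0,0,0,0,0,0,0],[0,0,0,0,0,0,0],[0,0,0,0,0,0,0],[0,0,0,0,0,0,0]]'
python3 - <<'E'
from lat import *
import pickle
c=calibration("wrist");s=get_state();print(s["tcp_pos"],s["orientation"],s["wrist_force"],s["ft_torque"])
im=read_camera("wrist")
pickle.dump((c,s["tcp_pos"],s["orientation"]),open("w14.pkl","wb"))
cv2.imwrite("pics/w14c.png",cv2.resize(im[0:260,80:440],None,fx=2.2,fy=2.2,interpolation=cv2.INTER_CUBIC))
E
```

```text
clock: 17.85
tcp_pos: [0.6193, -0.0582, 0.2252]
orientation: [-0.002, 0.739, -0.674, -0.001]
wrist_force: [-0.9, 6.9, 6.2]
finger_gap: 0.0151
[ 0.6193 -0.0582  0.2252] [-0.0015  0.7389 -0.6738 -0.0012] [-0.8787  6.939   6.2497] [ 1.3135  0.1527 -0.0306]
```

View pics/w14c.png

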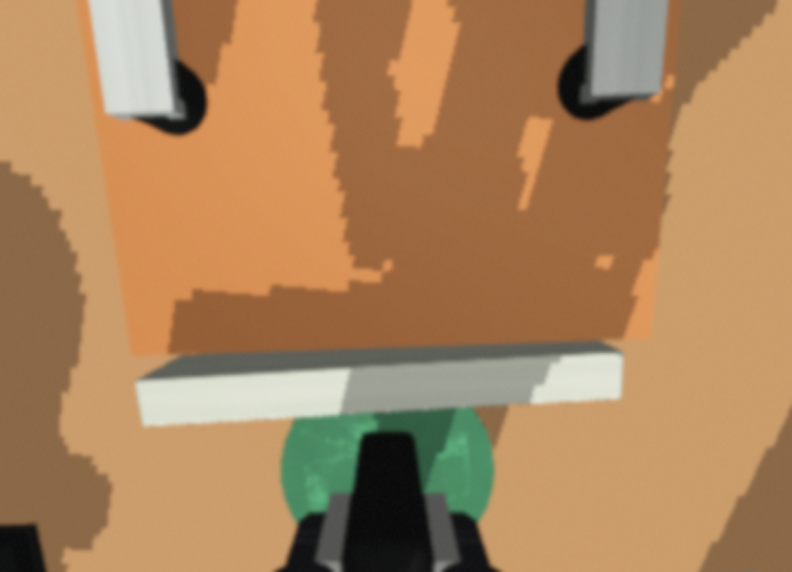

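```bash
python3 -m crank '[[1,0,0,0,0,0,0],[0.5,0,0,0,0,0,0],[0.5,0,0,0,0,0,0],[0.5,0,0,0,0,0,0],[0,0,0,0,0,0,0],[0,0,0,0,0,0,0],[0,0,0,0,0,0,0],[0,0,0,0,0,0,0]]'
python3 - <<'E'
from lat import *
import pickle
c=calibration("wrist");s=get_state();print(s["tcp_pos"],s["orientation"],s["wrist_force"],s["ft_torque"])
im=read_camera("wrist")
pickle.dump((c,s["tcp_pos"],s["orientation"]),open("w15.pkl","wb"))
cv2.imwrite("pics/w15c.png",cv2.resize(im[120:210,120:380],None,fx=3,fy=6,interpolation=cv2.INTER_CUBIC))
E
```

```text
clock: 18.9
tcp_pos: [0.6195, -0.0601, 0.2253]
orientation: [-0.002, 0.739, -0.674, -0.002]
wrist_force: [-0.2, 10.0, 6.0]
finger_gap: 0.0155
[ 0.6195 -0.0601  0.2253] [-0.0021  0.7391 -0.6736 -0.0017] [-0.2336  9.9896  5.9641] [ 1.8537  0.2246 -0.0233]
```

View pics/w15c.png

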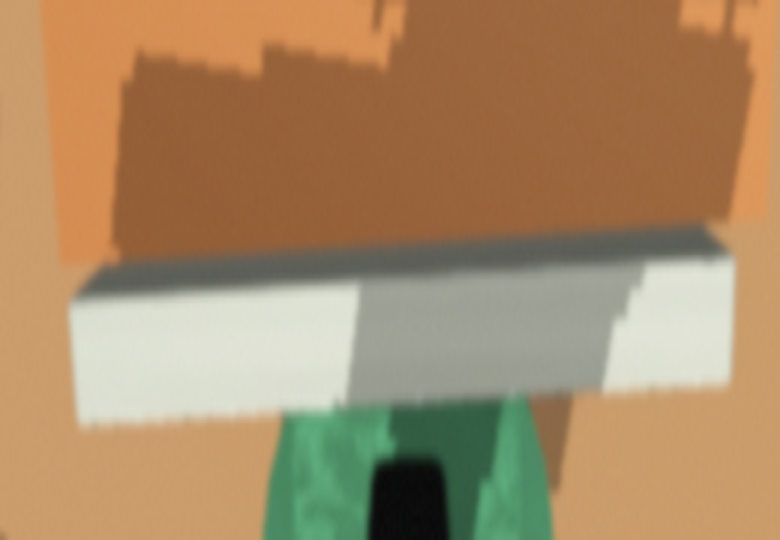

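```bash
python3 -m crank '[[1,0,0,0,0,0,0],[1,0,0,0,0,0,0],[1,0,0,0,0,0,0],[0,0,0,0,0,0,0],[0,0,0,0,0,0,0],[0,0,0,0,0,0,0],[0,0,0,0,0,0,0],[0,0,0,0,0,0,0]]'
python3 - <<'E'
from lat import *
import pickle
c=calibration("wrist");s=get_state();print(s["tcp_pos"],s["orientation"],s["wrist_force"],s["ft_torque"])
im=read_camera("wrist")
pickle.dump((c,s["tcp_pos"],s["orientation"]),open("w16.pkl","wb"))
cv2.imwrite("pics/w16c.png",cv2.resize(im[120:210,120:380],None,fx=3,fy=6,interpolation=cv2.INTER_CUBIC))
E
```

```text
clock: 19.95
tcp_pos: [0.6195, -0.0612, 0.2255]
orientation: [-0.004, 0.74, -0.673, -0.003]
wrist_force: [-1.0, 17.7, 9.5]
finger_gap: 0.0153
[ 0.6195 -0.0612  0.2255] [-0.0038  0.7397 -0.6729 -0.0033] [-0.995  17.7289  9.5227] [ 3.3845  0.3072 -0.1404]
```

View pics/w16c.png

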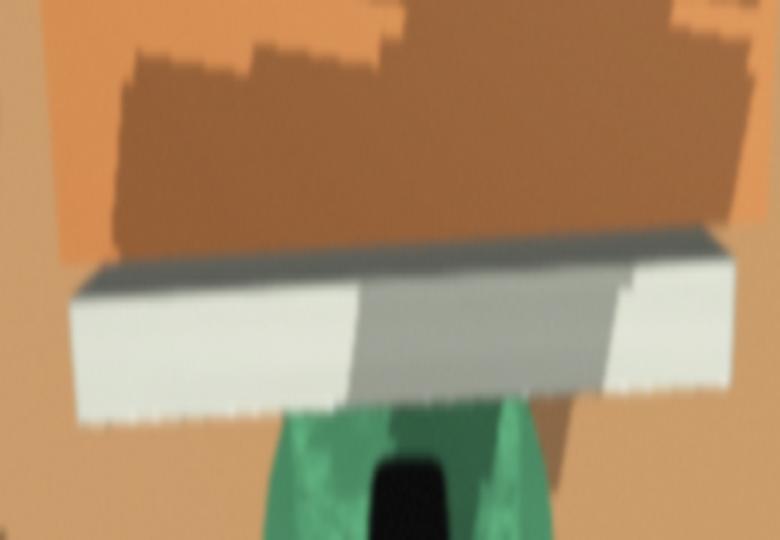

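```bash
python3 -m crank '[[-1,0,0,0,0,0,0],[-0.5,0,0,0,0,0,0],[0,0,0,0,0,0,0.3],[0,0,0,0,0,0,0.5],[0,0,0,0,0,0,0.6],[0,0,0,0,0,0,0.6],[0,0,0,0,0,0,0.6],[0,0,0,0,0,0,0.6]]'
python3 - <<'E'
from lat import *
import pickle
c=calibration("wrist");s=get_state();print(s["tcp_pos"],s["orientation"],s["wrist_force"],s["ft_torque"])
im=read_camera("wrist")
pickle.dump((c,s["tcp_pos"],s["orientation"]),open("w17.pkl","wb"))
cv2.imwrite("pics/w17c.png",cv2.resize(im[120:210,120:380],None,fx=3,fy=6,interpolation=cv2.INTER_CUBIC))
E
```

```text
clock: 21.0
tcp_pos: [0.6198, -0.0645, 0.2248]
orientation: [-0.0, 0.738, -0.675, -0.0]
wrist_force: [0.0, -0.1, -0.2]
finger_gap: 0.0511
[ 0.6198 -0.0645  0.2248] [-0.      0.7379 -0.6749 -0.    ] [ 0.0401 -0.1226 -0.194 ] [-0.0009  0.0159 -0.0278]
```

View pics/w17c.png

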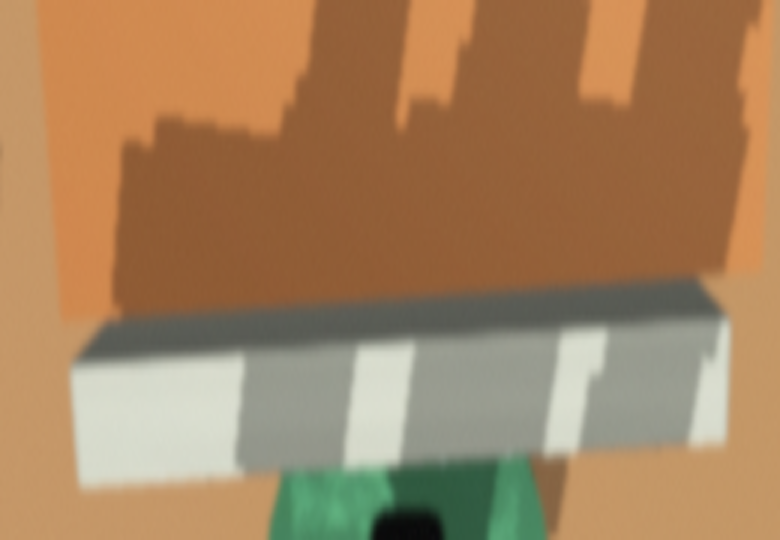

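```bash
python3 -m crank '[[0,0,-10,0,0,0,0.7],[0,0,-40,0,0,0,0.7],[0,0,-60,0,0,0,1],[0,0,-10,0,0,0,1],[-30,0,0,0,0,0,1],[0,0,0,0,0,0,1],[0,0,0,0,0,0,1],[0,0,0,0,0,0,1]]'
python3 - <<'E'
from lat import *
import pickle
c=calibration("wrist");s=get_state();print(s["tcp_pos"],s["orientation"],s["wrist_force"])
im=read_camera("wrist");cv2.imwrite("pics/w18.png",im)
pickle.dump((c,s["tcp_pos"],s["orientation"]),open("w18.pkl","wb"))
cv2.imwrite("pics/w18c.png",cv2.resize(im[90:240,150:360],None,fx=3.8,fy=4,interpolation=cv2.INTER_CUBIC))
E
```

```text
clock: 22.05
tcp_pos: [0.6171, -0.035, 0.3444]
orientation: [0.0, 0.738, -0.675, -0.0]
wrist_force: [-0.1, -1.0, 0.3]
finger_gap: 0.0855
[ 0.6171 -0.035   0.3444] [ 0.0002  0.7378 -0.675  -0.0002] [-0.0726 -1.021   0.2525]
```

View pics/w18c.png

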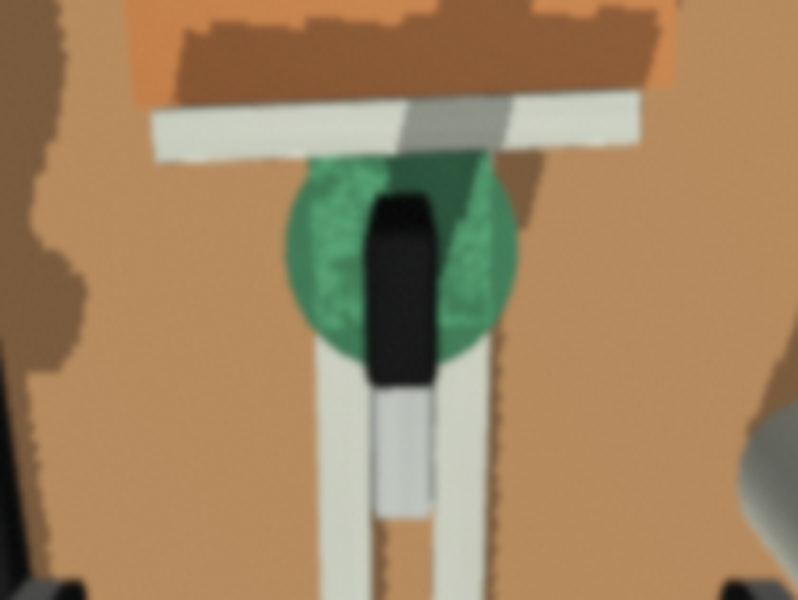

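View pics/w18.png

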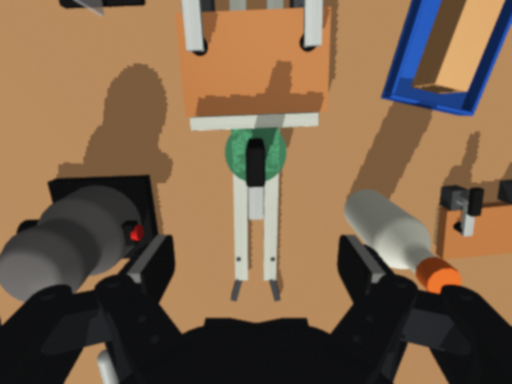

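```bash
python3 - <<'E'
from lat import *
import pickle
W,p,q=pickle.load(open("w18.pkl","rb"));t=tool(W,p,q)
wp=lambda u,v:(150+u/3.8,90+v/4)
a=t(wp(137,108),.0317);b=t(wp(674,88),.0317);print("edge",a,b,np.degrees(np.arctan2(*(b-a))),np.linalg.norm(b-a))
f=t(wp(151,112),.0485);g=t(wp(639,92),.0485);print("fence front top",f,g,np.degrees(np.arctan2(*(g-f))),np.linalg.norm(f-g))
n=np.array([(b-a)[1],-(b-a)[0]])/np.linalg.norm(b-a);print("gap L,R mm",n@(a-f),n@(a-g))
o=np.array
bl,br=t(wp(375,518),.0105),t(wp(432,518),.0105);l,r=t(wp(320,518),.0115),t(wp(488,518),.0115);print("bar rear",bl,br,"track",l,r)
E
```

```text
edge [ 62.7  -69.51] [67.43 70.07] 1.9408609427276728 139.66012065009824
fence front top [ 62.3  -62.07] [66.76 57.36] 2.1386626990149797 119.51324821960117
gap L,R mm 0.6517479691145951 0.23915416830893932
bar rear [-55.43  -8.89] [-55.45   8.87] track [-55.   -25.93] [-55.05  26.22]
```

```bash
python3 - <<'E'
from h import *
im=read_camera("scene");cv2.imwrite("pics/scene2c.png",cv2.resize(im[90:290,90:430],None,fx=2.3,fy=2.3,interpolation=cv2.INTER_CUBIC))
E
```

```text
(no output)
```

View pics/scene2c.png

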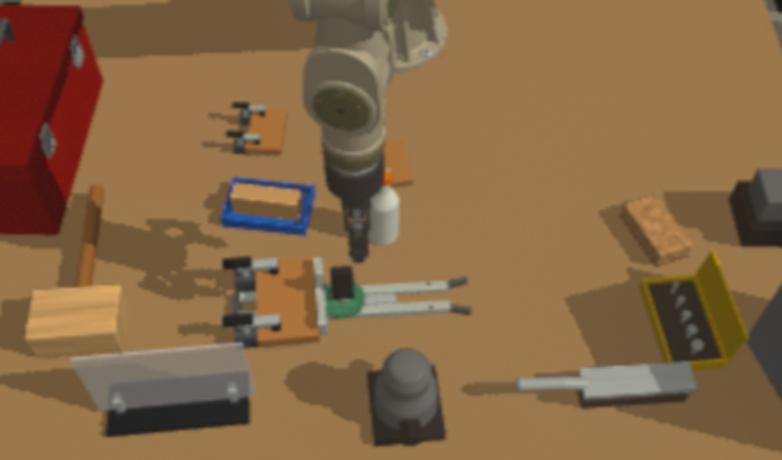

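The scene view shows the fence flush on the board at crop (320,297), the offcut in the tray at (266,203), and all bystanders where they started. The arm is clear, so I'm handing in.

```bash
python3 - <<'E'
from h import *
print(hand_in(),get_state()["clock"])
E
```

```text
the job is handed in; nothing more can be done
the job is handed in; nothing more can be done
```

The job is done and handed in at about 22 s of the allowed 69 s; the hand-in gives no verdict.

- **Offcut:** I gripped it across its width and laid it flat in the blue tray. Later pictures show it lying inside the tray walls.
- **Gauge:** I lifted it by the handle, lined it up with the track and lowered it. I then slid it in from the mouth, pushing until the wrist force rose to about 18 N and the fence had turned flush. I let go and lifted clear.
- **Last checks:** From directly above, the fence face was about 0.65 mm (left end) and 0.24 mm (right end) from the board's edge, against the 2.5 mm allowed. The bar sits centred in the slot, and the gripper touches nothing. By eye, the other things on the cart look unmoved in the scene camera.
- **What disagreed:**
  - My first sideways alignment at the track mouth was about 3 mm off because the arm was still settling; I re-measured and corrected it before inserting.
  - One two-view height for the front corner of the gauge's bar came out wrong (23 mm instead of about 5 mm). I set it aside in favour of the ray cast onto the plane, which matched the given sizes.
  - A triangulated track-mouth corner was also far out, from mismatched points, and I did not use it.

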